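# Click the portion stop of the cheese cutter home and bring the cheese up to it

## Robot

A 6-joint arm with a two-finger parallel gripper is mounted at the origin on a cart in front of the work surface, level with it; the furniture and walls round the work are solid. World frame = base frame: x ahead of the robot, y to its left, z up, the work surface at z = 0. Lengths are in m, angles in rad, forces in N, time in s.
With the tool pointing down it reaches from about 0.375 to 0.9 m from the base axis. Payload 3.1 kg.
Tool frame: the origin (TCP) lies between the finger pads; the fingertips stand 22 mm ahead of it and the grasp point (between the pads) lies 3 mm ahead of it; z points along the fingers, y is the line along which they close (so a half turn about z gives the same grasp; the last joint's range is limited). The gripper opens to 87 mm and grips with 3 to 60 N. Pads are 19 mm wide; open, the fingers measure 117 mm over their backs; the gripper's body (75 mm by 190 mm) begins 51 mm behind the grasp point.
Start: joints at [-1.442, 0.527, 1.433, -0, 1.181, -0.178], TCP at [0.189, -0.596, 0.245] pointing down, gripper open.
Joint ranges: [-3.08, 3.08], [-0.75, 2.2], [0.22, 2.44], [-1.43, 4.57], [0, 2.65], [-2.85, 2.85]. Speed limits (rad/s): [2.79, 2.79, 3.14, 3.14, 3.14, 3.14].

## Interface

Orientations are given as a rotation vector (axis times angle).
In Python, from cell import readout, viewer, order gives the robot as it stands.
- The arm moves only by the tool move_arm, never from a script. Its argument "targets" is a list of rows, each a list of 3 entries, a list of its own where there are three numbers: the shift along the tool's x, y, z in m, then the turn, a rotation vector about the tool's x, y, z in degrees, then the gripper command: -1 is shut, 1 is fully open, values between are in proportion. In form: [[[dx, dy, dz], [wx, wy, wz], claw], ...]. A call has exactly 5 rows; each row is the pose to reach, as a shift and turn from the pose commanded when the call began, along the tool's axes at that moment; what a row does not reach only later rows make up. A row lasts 1/8 s, in which the tool goes at most 62.5 mm and 10.7 degrees, less where a joint would pass 70% of its speed; a pose out of reach is approached as far as the arm can. A call with a gripper value outside its range is refused whole. The fingers move at their own pace and stop on an object; "newtons" is the grip in N (left out, the last holds). Time passes only in rows, so rows that repeat a pose let the fingers close, or fill a call up. It gives the time, the measured TCP pose, the force, the opening and the grip force at its end, in the units of the state.
- readout.sense(): the state, without advancing time (a new reading comes with each control period).
- viewer.read_camera(name): name is "scene" or "top" or "wrist"; returns the picture (420x560x3 uint8, red, green, blue); there is no depth.
- viewer.camera_model(name): a dict with "K" (3x3 intrinsics, pixels), "rvec" (rotation vector, rad) and "tvec" (3), from world to camera coordinates, as OpenCV has them. Camera axes: x right, y down, z forward; pixel columns grow to the right and rows downward; lengths in m; the calibration is good to about 2 mm. A picture is of the moment at which its call begins: read the wrist's pose just before it. camera_model takes no time and is no camera call; for the wrist camera it gives the pose at the moment of the call.
- order.hand_in(): hands the job in; it is judged then, once.
The state is a dict: "time_s": time; "qpos": joint angles; "qd": joint speeds; "tau": joint torques, N m; "position": TCP position; "orientation": TCP orientation; "force": force on the tool from outside, world axes, zero at the start; "moment": the same for the moment, N m; "grip_width": finger opening in m; "gripper_force": force on a finger pad.
Only numpy, scipy, OpenCV 4.12 (cv2) and the standard library are available. Lean on these libraries where they do the work, as an engineer would, in place of code of your own. Each camera call takes 0.05 s, during which the arm holds its last target. There are 200 camera calls.

## Task

Set up the wire cheese cutter for a thick portion: with the fingertips, push its upright steel stop plate along the rail towards the cutting line until it clicks into the first notch it meets, not onwards to the second. Then push the block of cheese across the cutting line until its cut face lies flat against the stop, without pushing the stop out of its click. Only push, and not hard: do not grip anything, do not lift or tip the cheese, and leave the other things where they are.

Things in the scene. Friction and masses are not known exactly. Their poses are not given: they have to be found in the camera images.
- cutter: Wire cheese cutter, fixed: marble slab 190 mm deep (its x -95 to +95 mm), 350 mm long (its y -180 to +170 mm), top face 20 mm above the worktop. Origin on the worktop under the middle of the cutting line, a dark slot along x at y = 0. Axes: x to the back, away from the robot; y to the left along the slab; z up; yaw -0.55 to -0.15 rad.
- bow_pivot (a point): A 16 mm high steel fence stands behind the cheese (front at the cutter's x = 34 mm). This point: pivot of the steel wire bow at the back end of the cutting line, 46 mm above the worktop. The bow stands raised and is fixed, no part of the job: it fills x over +75 mm, y within 20 mm of 0 in the cutter's frame, up to 0.32 m above the worktop.
- stop_plate (a joint): Slide of the stop along its rail, m: 0 = outermost, its face 150 mm left of the cutting line; grows towards the line (cutter's -y). First notch at 0.090, second (wrong) one at 0.120; starts at 0 to 0.055. Sliding takes 3 to 5 N; some 4 mm before a notch a sprung ball drops in: the resistance vanishes, the stop jumps ahead and centres itself. Pushing it out again takes about 15 N.
- stop_face (a point): Centre of the stop plate's face towards the cutting line, 25 mm above the slab; axes as the cutter's. The upright plate is 90 mm wide along x (45 mm either side), 8 mm thick, 1.5 to 47.5 mm above the slab. At its back end, from 73 mm behind this point, sits the black carriage on the rail, 40 mm long along y, up to 46 mm above the slab.
- stop_back (a point): Centre of the stop plate's outer face, 8 mm to the left (cutter's +y) of stop_face, 25 mm above the slab: push here towards the cutter's -y. The space beside it is free for 50 mm.
- cheese: Loose block of yellow cheese with brown rind, 75 mm (its x) by 110 mm (its y) by 50 mm high, 0.34 to 0.52 kg, lying on the slab right of the cutting line, near the fence, its axes within 0.05 rad of the cutter's. Origin: centre of its underside, 20 mm above the worktop. Pushing it along the slab takes 2 to 4 N.
- cheese_face (a point): Centre of the cheese's cut face, which looks to the left (its +y) towards the stop, 25 mm above the slab.
- cheese_end (a point): Centre of the cheese's right end (its -y), brown rind, 25 mm above the slab: push here towards the cutter's +y.
- tumbler_1: Bystander: clear glass tumbler, 77 mm across, 94 mm tall, upright. Origin at the centre of its underside. Leave it alone.
- mug_cream: Bystander: cream mug with handle, 117x84x98 mm, upright. Origin at the centre of its underside. Leave it alone.
- tomato_2: Bystander: tomato, 65 mm across, on the worktop right of the cutter. Origin at the centre of its underside. Leave it alone.
- lime_2: Bystander: lime, 52x46x46 mm, on the worktop in front of the cutter. Origin at the centre of its underside. Leave it alone.
- spoon_1: Bystander: spoon with a dark handle, 188 mm long, lying on the worktop in front of the cutter. Origin at the centre of its underside. Leave it alone.
- green_bowl: Bystander: small pale green bowl, 97 mm across, 52 mm tall, on the worktop left of the cutter. Origin at the centre of its underside. Leave it alone.
Mind the look-alikes: they are no part of the job. Of the things that look like the cheese, the larger one is meant.

How it is judged:
By the outcome, as a careful person would: the job done as asked, in the order asked, and still so for the second after the job is handed in, with the robot touching nothing.
It also fails if it takes over 54 s, if anything falls off the work surface, if the arm or the gripper's body presses on something with over 40 N, if the wrist force passes 120 N, or if a joint passes its speed limit or range.

## Working session

There is one attempt and no reset: what is moved stays moved. The work goes in short steps, Python scripts to look and compute and a tool call to move; the robot and the scene stay as the last step left them, time stands still between calls to the robot, and variables do not carry over. Pictures are saved under pics/ and viewed, at most 10 in all, crops included, and the job is handed in when it is done.

Besides the shell and the picture viewer there is one more tool, called after "Call:" in YAML: its name, and indented under it one key for each argument. move_arm: Moves the arm, as the interface text tells. Its arguments: {"type":"object","properties":{"targets":{"type":"array","items":{"type":"array"}},"newtons":{"type":"number"}},"required":["targets"]}

```bash
mkdir -p pics; python3 - <<'E'
from cell import readout, viewer
import cv2, numpy as np
s=readout.sense(); print({k:np.round(v,3) for k,v in s.items()})
for n in("scene","top"):
    im=viewer.read_camera(n); cv2.imwrite(f"pics/{n}0.png",im[...,::-1])
    m=viewer.camera_model(n); print(n,np.round(m["K"],1).tolist(),np.round(m["rvec"],3),np.round(m["tvec"],3))
E
```

```text
{'time_s': np.float64(0.0), 'qpos': array([-1.442,  0.528,  1.434, -0.   ,  1.181, -0.178]), 'qd': array([ 0.001, -0.002, -0.002, -0.   ,  0.   ,  0.001]), 'tau': array([ 1.0000e-03, -4.4004e+01, -1.7659e+01,  6.4000e-02,  5.8000e-02,
       -0.0000e+00]), 'position': array([ 0.189, -0.595,  0.244]), 'orientation': array([-3.102, -0.481, -0.   ]), 'force': array([-0.482, -0.134, -0.236]), 'moment': array([ 0.041, -0.   , -0.02 ]), 'gripper_force': np.float64(0.0), 'grip_width': np.float64(0.087)}
scene [[519.1, 0.0, 276.3], [0.0, 519.1, 217.3], [0.0, 0.0, 1.0]] [ 0.805 -2.306  1.333] [0.313 0.238 0.82 ]
top [[413.2, 0.0, 275.2], [0.0, 413.2, 213.6], [0.0, 0.0, 1.0]] [ 2.234 -2.177  0.087] [-0.135  0.511  1.093]
```

View pics/scene0.png

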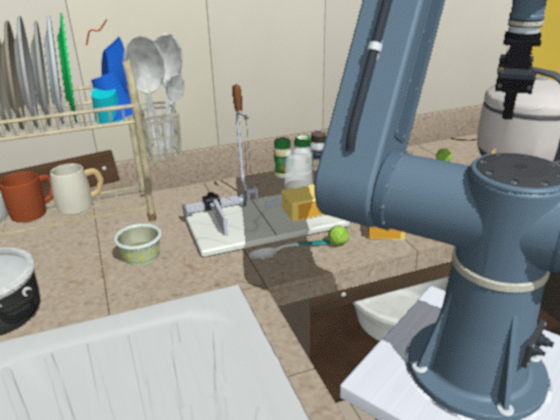

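View pics/top0.png

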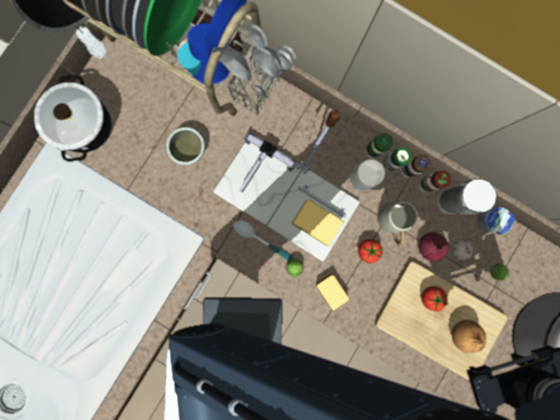

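The top view shows the slab at about (215–358, 133–260), the stop plate near (250,170), the cheese at (318,223), and a smaller look-alike at (332,292). I'll enlarge that area.

```bash
python3 - <<'E'
import cv2
im=cv2.imread("pics/top0.png")[100:280,195:395]
cv2.imwrite("pics/crop0.png",cv2.resize(im,(0,0),fx=3.3,fy=3.3,interpolation=cv2.INTER_CUBIC)[:600])
E
```

```text
(no output)
```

View pics/crop0.png

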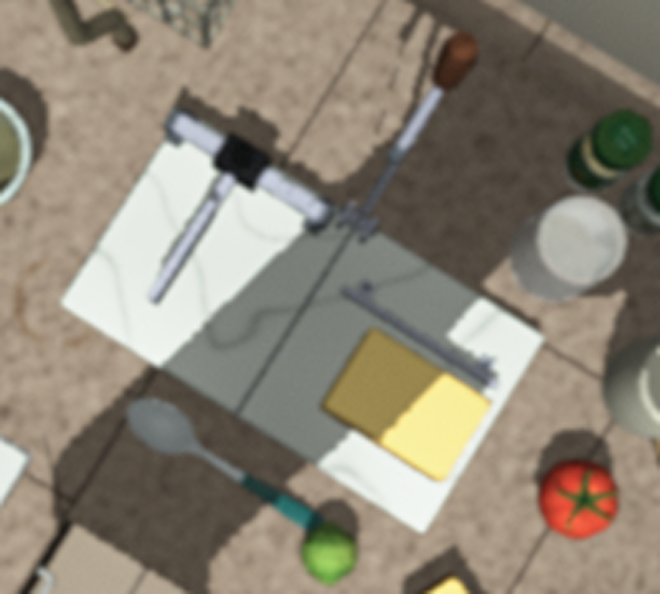

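Seen in the crop: slab corners (62,303), (423,531), (543,340); slot (238,412)→(350,232); stop plate top (153,298)→(228,178); cheese top corners (372,328), (491,401), (440,480), (323,406).

```bash
cat > h.py <<'E'
import numpy as np, cv2
from scipy.spatial.transform import Rotation as R
from cell import viewer, readout
def ray(m,px,z):
    Rm=cv2.Rodrigues(np.array(m["rvec"],float))[0]; t=np.array(m["tvec"],float)
    px=np.array(px,float).reshape(-1,2)
    d=np.c_[px,np.ones(len(px))]@np.linalg.inv(m["K"]).T@Rm
    c=-Rm.T@t
    return c+d*((z-c[2])/d[:,2])[:,None]
def frame(o,yaw):
    c,s=np.cos(yaw),np.sin(yaw)
    A=np.array([[c,-s],[s,c]])
    return (lambda w:(np.asarray(w)[...,:2]-o)@A),(lambda l:np.asarray(l)@A.T+o)
E
python3 - <<'E'
from h import *
m=viewer.camera_model("top")
f=lambda p,z:ray(m,np.array(p)/3.3+[195,100]-0.35,z)
S=f([(62,303),(423,531),(543,340)],.02); L=f([(238,412),(350,232)],.02)
d1=S[0]-S[1]; d2=S[2]-S[1]
print("len",np.linalg.norm(d1),np.linalg.norm(d2))
yaw1=np.arctan2(-d1[0],d1[1]); yaw2=np.arctan2(d2[1],d2[0]); print(yaw1,yaw2)
yaw=(yaw1*2+yaw2)/3
e=np.array([[np.cos(yaw),np.sin(yaw)],[-np.sin(yaw),np.cos(yaw)]])
loc=np.array([[-.095,.170],[-.095,-.180],[.095,-.180]])
o=(S[:,:2]-loc@e).mean(0)
to,fr=frame(o,yaw); print("o",o,yaw,"\nS",to(S),"\nslot",to(L))
print("plate",to(f([(153,298),(228,178)],.0675)))
C=f([(372,328),(491,401),(440,480),(323,406)],.07);print("cheese",to(C),C)
T=f([(578,500)],.03);print("tomato",to(T)); print("lime",to(f([(330,552)],.02)))
for n,p,z in(("tumbler",(580,240),.094),("bowl",(-35,152),.05)): print(n,to(f([p],z)))
print("bow",to(f([(355,215)],.046)))
E
```

```text
len 0.34508384054866625 0.18382522230046214
-0.537059714653312 -0.543809681827516
o [ 0.56310289 -0.14583574] -0.53930970371138 
S [[-0.09345874  0.16699771]
 [-0.09268231 -0.17808525]
 [ 0.09114105 -0.17891246]] 
slot [[-0.09160759 -0.00051039]
 [ 0.08128783  0.00110448]]
plate [[-0.05350382  0.10205848]
 [ 0.05716248  0.10350476]]
cheese [[ 0.0178606  -0.05387978]
 [ 0.01944069 -0.16211013]
 [-0.05362893 -0.16092501]
 [-0.05376962 -0.05402786]] [[ 0.55075879 -0.2012402   0.07      ]
 [ 0.49653358 -0.29492015  0.07      ]
 [ 0.43444383 -0.2563788   0.07      ]
 [ 0.48921948 -0.16458201  0.07      ]]
tomato [[-0.00521632 -0.26903858]]
lime [[-0.14707291 -0.12349173]]
tumbler [[ 0.1574129  -0.15140797]]
bowl [[-0.03451439  0.29152291]]
bow [[0.09024813 0.00468924]]
```

Call:
move_arm:
  targets:
    - [[0,0,0],[0,0,-10],-0.4]
    - [[0,0,0],[0,0,-20],-0.4]
    - [[0,0,0],[0,0,-30],-0.4]
    - [[0,0,0],[0,0,-40],-0.4]
    - [[0,0,0],[0,0,-41.5],-0.4]

```text
time_s: 0.72
position: [0.1893, -0.5953, 0.244]
orientation: [-2.732, -1.549, -0.001]
force: [-0.4, -0.2, -0.5]
grip_width: 0.045
gripper_force: 0.0
```

```bash
cat >> h.py <<'E'
to,fr=frame(np.array([0.5631,-0.1458]),-0.539)
def st():
    s=readout.sense(); r=R.from_rotvec(s["orientation"]).as_matrix()
    c,q=np.cos(.539),np.sin(.539)
    F=np.array(s["force"])
    print("t",round(float(s["time_s"]),2),"cut",np.round(to(s["position"]),4),"z",round(float(s["position"][2]),4),"toolx",round(np.arctan2(r[1,0],r[0,0])-1.0318,4),"tz",np.round(r[:,2],3),"Fcut",np.round([F[0]*c-F[1]*q,F[0]*q+F[1]*c,F[2]],2),"w",round(float(s["grip_width"]),4))
E
python3 -c "from h import *; st()"
```

```text
t 0.72 cut [-0.0901 -0.5776] z 0.244 toolx -0.0003 tz [-0.     0.001 -1.   ] Fcut [-0.28 -0.38 -0.54] w 0.045
```

Call:
move_arm:
  targets:
    - [[0.04,0,0],[0,0,0],-0.4]
    - [[0.09,0,0],[0,0,0],-0.4]
    - [[0.14,0,0],[0,0,0],-0.4]
    - [[0.19,0,0],[0,0,0],-0.4]
    - [[0.24,0,0],[0,0,0],-0.4]

```text
time_s: 1.35
position: [0.3131, -0.3881, 0.2445]
orientation: [2.735, 1.546, 0.0]
force: [0.5, -0.0, -0.4]
grip_width: 0.0263
gripper_force: 0.0
```

Call:
move_arm:
  targets:
    - [[0.05,0,0],[0,0,0],-0.4]
    - [[0.1,0,0],[0,0,0],-0.4]
    - [[0.15,0,0],[0,0,0],-0.4]
    - [[0.2,0,0],[0,0,0],-0.4]
    - [[0.25,0,0],[0,0,0],-0.4]

```text
time_s: 1.98
position: [0.4414, -0.1736, 0.2446]
orientation: [2.734, 1.546, 0.0]
force: [0.4, -1.4, -0.1]
grip_width: 0.0262
gripper_force: 0.0
```

Call:
move_arm:
  targets:
    - [[0.05,0,0],[0,0,0],-0.4]
    - [[0.1,0,0],[0,0,0],-0.4]
    - [[0.15,0,0],[0,0,0],-0.4]
    - [[0.2,0.02,0],[0,0,0],-0.4]
    - [[0.24,0.04,0],[0,0,0],-0.4]

```text
time_s: 2.6
position: [0.5993, 0.0123, 0.2445]
orientation: [2.733, 1.549, 0.0]
force: [0.3, -0.7, -0.5]
grip_width: 0.0262
gripper_force: 0.0
```

```bash
python3 - <<'E'
from h import *
st(); m=viewer.camera_model("wrist"); cv2.imwrite("pics/w1.png",viewer.read_camera("wrist")[...,::-1])
np.savez("w1.npz",**m); st()
E
```

```text
t 2.6 cut [-0.0501  0.1543] z 0.2445 toolx -0.0007 tz [ 0. -0. -1.] Fcut [ 0.66 -0.47 -0.51] w 0.0262
t 2.65 cut [-0.0467  0.159 ] z 0.2448 toolx 0.0002 tz [ 0.008  0.002 -1.   ] Fcut [4.14 3.77 1.01] w 0.0259
```

View pics/w1.png

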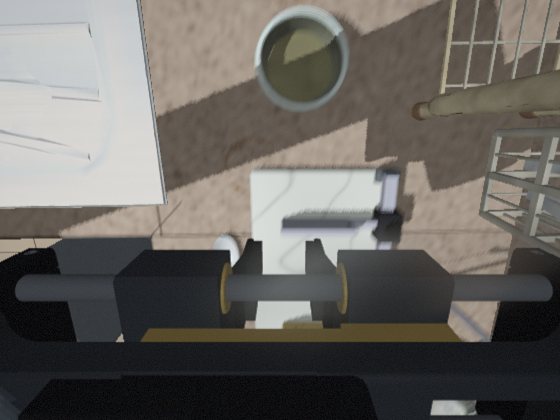

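The wrist view shows the slab's outer edge at row 171 (cols 251–380), the plate between cols 282–372 at rows ~218–236, and the carriage at (388,226).

```bash
python3 - <<'E'
from h import *
m=dict(np.load("w1.npz"))
print("slab",to(ray(m,[(251,171),(370,171)],.02)))
print("plate outer",to(ray(m,[(283,218),(370,218)],.0675)),"bottom",to(ray(m,[(283,236),(370,236)],.0675)))
g=cv2.imread("pics/w1.png",0)
print(g[160:245,330]); 
m2=viewer.camera_model("top"); st()
E
```

```text
slab [[-0.09050198  0.17471357]
 [ 0.05981055  0.17441139]]
plate outer [[-0.05011315  0.12783002]
 [ 0.05003336  0.12763297]] bottom [[-0.05016829  0.10561101]
 [ 0.05185734  0.10541204]]
[160 159 159 156 145 134 131 129 125 136 156 174 189 199 207 210 212 212
 212 211 212 211 211 212 211 212 211 211 212 212 212 211 211 211 211 211
 210 210 210 208 206 202 197 195 194 196 199 201 194 191 178 158 133 132
 133 129 122 117 110  96  91  87  84  84  87  85  88 100 129 145 159 168
 176 185 191 193 198 203 204 208 207 207 208 206 207]
t 2.65 cut [-0.0467  0.159 ] z 0.2448 toolx 0.0002 tz [ 0.008  0.002 -1.   ] Fcut [4.14 3.77 1.01] w 0.0259
```

Call:
move_arm:
  targets:
    - [[0,0.02,0.03],[0,0,0],-0.4]
    - [[0,0.04,0.07],[0,0,0],-0.4]
    - [[0,0.04,0.11],[0,0,0],-0.4]
    - [[0,0.04,0.15],[0,0,0],-0.4]
    - [[0,0.04,0.186],[0,0,0],-0.4]

```text
time_s: 3.28
position: [0.632, -0.0102, 0.0569]
orientation: [-2.734, -1.546, 0.001]
force: [-0.5, -0.1, -0.2]
grip_width: 0.0263
gripper_force: 0.0
```

Call:
move_arm:
  targets:
    - [[0,0,0],[0,0,0],-0.4]
    - [[0,0,0],[0,0,0],-0.4]
    - [[-0.005,0,0],[0,0,0],-0.4]
    - [[-0.01,0,0],[0,0,0],-0.4]
    - [[-0.01,0,0],[0,0,0],-0.4]

```text
time_s: 3.9
position: [0.6275, -0.0192, 0.0595]
orientation: [2.732, 1.549, 0.001]
force: [0.3, -0.0, -0.2]
grip_width: 0.0261
gripper_force: 0.0
```

```bash
python3 - <<'E'
from h import *
st(); cv2.imwrite("pics/t2.png",viewer.read_camera("top")[100:280,195:395,::-1].repeat(3,0).repeat(3,1)); st()
E
```

```text
t 3.9 cut [-0.0097  0.1418] z 0.0595 toolx -0.0005 tz [ 0.001 -0.    -1.   ] Fcut [ 0.27  0.11 -0.2 ] w 0.0261
t 3.95 cut [-0.0098  0.1419] z 0.0592 toolx -0.0003 tz [ 0.001 -0.    -1.   ] Fcut [-0.81  0.54 -0.28] w 0.0261
```

View pics/t2.png

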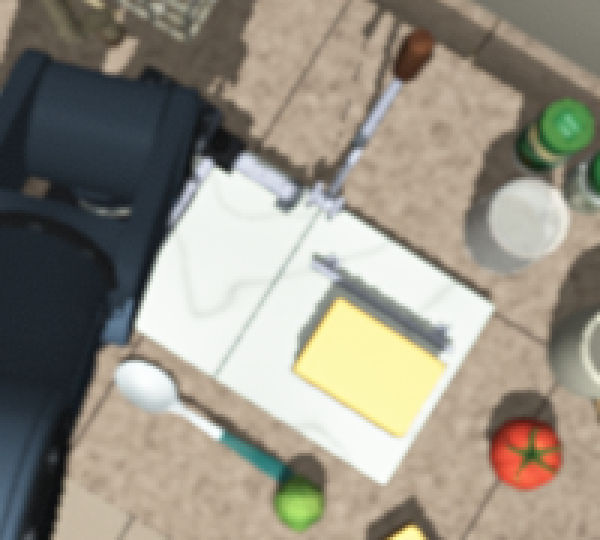

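The fingers stand just outside the plate, with the rest unobstructed. I'll push now, watching the force.

Call:
move_arm:
  targets:
    - [[-0.005,0,0],[0,0,0],-0.4]
    - [[-0.01,0,0],[0,0,0],-0.4]
    - [[-0.015,0,0],[0,0,0],-0.4]
    - [[-0.02,0,0],[0,0,0],-0.4]
    - [[-0.02,0,0],[0,0,0],-0.4]

```text
time_s: 4.58
position: [0.6169, -0.0362, 0.0585]
orientation: [-2.733, -1.549, 0.0]
force: [-0.2, -0.1, 0.3]
grip_width: 0.0263
gripper_force: 0.0
```

Call:
move_arm:
  targets:
    - [[-0.002,0,0],[0,0,0],-0.4]
    - [[-0.004,0,0],[0,0,0],-0.4]
    - [[-0.006,0,0],[0,0,0],-0.4]
    - [[-0.008,0,0],[0,0,0],-0.4]
    - [[-0.01,0,0],[0,0,0],-0.4]

```text
time_s: 5.2
position: [0.6124, -0.0439, 0.0586]
orientation: [2.732, 1.55, 0.002]
force: [2.3, 2.8, -0.3]
grip_width: 0.0261
gripper_force: 2.4
```

```bash
python3 -c "from h import *; st()"
```

```text
t 5.2 cut [-0.01    0.1127] z 0.0586 toolx 0.0004 tz [ 0.001  0.    -1.   ] Fcut [ 0.53  3.62 -0.34] w 0.0261
```

Call:
move_arm:
  targets:
    - [[-0.003,0,0],[0,0,0],-0.4]
    - [[-0.006,0,0],[0,0,0],-0.4]
    - [[-0.009,0,0],[0,0,0],-0.4]
    - [[-0.012,0,0],[0,0,0],-0.4]
    - [[-0.015,0,0],[0,0,0],-0.4]

```text
time_s: 5.82
position: [0.6046, -0.0569, 0.0586]
orientation: [-2.733, -1.55, -0.002]
force: [2.9, 4.9, -1.3]
grip_width: 0.0258
gripper_force: 2.8
```

Call:
move_arm:
  targets:
    - [[-0.001,0,0],[0,0,0],-0.4]
    - [[-0.002,0,0],[0,0,0],-0.4]
    - [[-0.003,0,0],[0,0,0],-0.4]
    - [[-0.004,0,0],[0,0,0],-0.4]
    - [[-0.005,0,0],[0,0,0],-0.4]

```text
time_s: 6.45
position: [0.6018, -0.0616, 0.0586]
orientation: [2.732, 1.55, 0.0]
force: [2.7, 3.5, -0.5]
grip_width: 0.026
gripper_force: 2.4
```

```bash
python3 - <<'E'
from h import *
st(); cv2.imwrite("pics/t3.png",viewer.read_camera("top")[100:280,195:395,::-1].repeat(3,0).repeat(3,1)); st()
E
```

```text
t 6.45 cut [-0.01    0.0921] z 0.0586 toolx 0.0003 tz [ 0. -0. -1.] Fcut [ 0.48  4.37 -0.54] w 0.026
t 6.5 cut [-0.01    0.0919] z 0.0586 toolx 0.0005 tz [-0. -0. -1.] Fcut [ 0.2   1.13 -1.43] w 0.0262
```

View pics/t3.png

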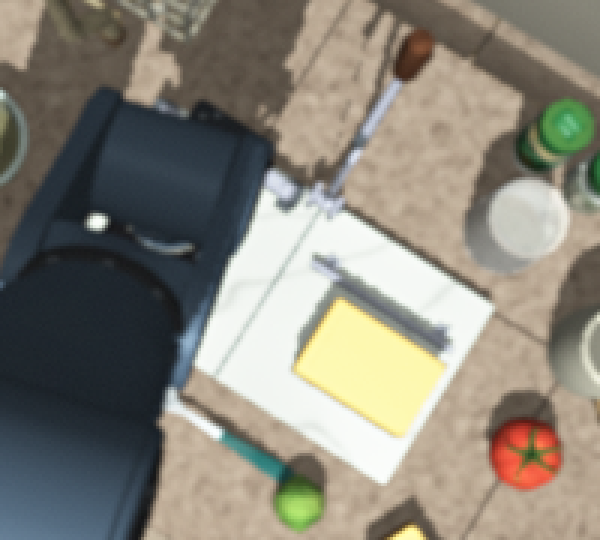

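The hand hides the plate here, so the force reading has to guide the push. It is still 4 N, meaning the stop is sliding. I'll continue in small steps.

Call:
move_arm:
  targets:
    - [[-0.001,0,0],[0,0,0],-0.4]
    - [[-0.002,0,0],[0,0,0],-0.4]
    - [[-0.003,0,0],[0,0,0],-0.4]
    - [[-0.004,0,0],[0,0,0],-0.4]
    - [[-0.005,0,0],[0,0,0],-0.4]

```text
time_s: 7.12
position: [0.5993, -0.0659, 0.0586]
orientation: [2.732, 1.55, 0.0]
force: [2.3, 3.3, -2.0]
grip_width: 0.0261
gripper_force: 2.0
```

Call:
move_arm:
  targets:
    - [[-0.0005,0,0],[0,0,0],-0.4]
    - [[-0.001,0,0],[0,0,0],-0.4]
    - [[-0.0015,0,0],[0,0,0],-0.4]
    - [[-0.002,0,0],[0,0,0],-0.4]
    - [[-0.0025,0,0],[0,0,0],-0.4]

```text
time_s: 7.75
position: [0.5978, -0.0683, 0.0586]
orientation: [2.732, 1.55, -0.001]
force: [2.5, 1.4, -2.4]
grip_width: 0.0259
gripper_force: 1.1
```

```bash
python3 -c "from h import *; st()"
```

```text
t 7.75 cut [-0.01    0.0843] z 0.0586 toolx 0.0006 tz [-0.    -0.001 -1.   ] Fcut [ 1.45  2.52 -2.43] w 0.0259
```

Call:
move_arm:
  targets:
    - [[-0.0005,0,0],[0,0,0],-0.4]
    - [[-0.001,0,0],[0,0,0],-0.4]
    - [[-0.0015,0,0],[0,0,0],-0.4]
    - [[-0.002,0,0],[0,0,0],-0.4]
    - [[-0.0025,0,0],[0,0,0],-0.4]

```text
time_s: 8.38
position: [0.5962, -0.0701, 0.0584]
orientation: [-2.732, -1.55, 0.001]
force: [0.1, -0.1, 0.3]
grip_width: 0.0259
gripper_force: 0.0
```

```bash
python3 -c "from h import *; st()"
```

```text
t 8.38 cut [-0.0104  0.0819] z 0.0584 toolx 0.0004 tz [-0.001  0.    -1.   ] Fcut [ 0.13 -0.04  0.32] w 0.0259
```

The resistance vanished at finger y≈0.082, where the first notch was expected. I'll back off, rise and check.

Call:
move_arm:
  targets:
    - [[0.01,0,0],[0,0,0],-0.4]
    - [[0.025,0,0],[0,0,0],-0.4]
    - [[0.03,0,-0.03],[0,0,0],-0.4]
    - [[0.03,0,-0.08],[0,0,0],-0.4]
    - [[0.03,0,-0.13],[0,0,0],-0.4]

```text
time_s: 9.0
position: [0.6123, -0.043, 0.1896]
orientation: [-2.731, -1.552, 0.001]
force: [-0.2, -0.7, 0.1]
grip_width: 0.0261
gripper_force: 0.0
```

Call:
move_arm:
  targets:
    - [[0,-0.05,-0.05],[0,0,0],-0.4]
    - [[-0.05,-0.08,-0.05],[0,0,0],-0.4]
    - [[-0.1,-0.08,-0.05],[0,0,0],-0.4]
    - [[-0.15,-0.08,-0.05],[0,0,0],-0.4]
    - [[-0.2,-0.08,-0.05],[0,0,0],-0.4]

```text
time_s: 9.62
position: [0.4407, -0.1754, 0.2391]
orientation: [2.73, 1.552, 0.001]
force: [0.8, -0.5, -0.0]
grip_width: 0.0263
gripper_force: 0.0
```

Call:
move_arm:
  targets:
    - [[-0.05,0,0],[0,0,0],-0.4]
    - [[-0.1,0,0],[0,0,0],-0.4]
    - [[-0.12,0.03,0],[0,0,0],-0.4]
    - [[-0.12,0.067,0],[0,0,0],-0.4]
    - [[-0.12,0.067,0],[0,0,0],-0.4]

```text
time_s: 10.25
position: [0.4392, -0.314, 0.2388]
orientation: [2.729, 1.549, 0.002]
force: [-0.4, 0.4, -0.8]
grip_width: 0.0265
gripper_force: 0.0
```

```bash
python3 - <<'E'
from h import *
st(); cv2.imwrite("pics/t4.png",cv2.resize(viewer.read_camera("top")[100:280,195:395,::-1],(0,0),fx=3.3,fy=3.3,interpolation=cv2.INTER_CUBIC)); st()
E
```

```text
t 10.25 cut [-0.02   -0.2079] z 0.2388 toolx 0.0008 tz [ 0.002 -0.002 -1.   ] Fcut [-0.55  0.13 -0.85] w 0.0265
t 10.3 cut [-0.0223 -0.2072] z 0.2384 toolx 0.0013 tz [-0.  0. -1.] Fcut [-0.96 -0.63  0.31] w 0.0256
```

View pics/t4.png

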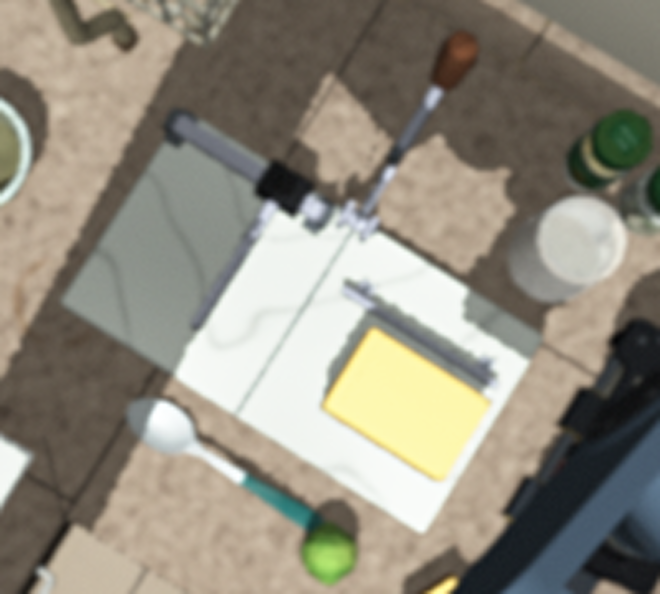

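The plate has moved to (197,325)→(268,207), a shift of about 40 mm, so its face is at ≈0.06: the first notch. The cheese is unmoved. I'll descend behind the cheese end.

Call:
move_arm:
  targets:
    - [[0.008,0,0.03],[0,0,0],-0.4]
    - [[0.01,0,0.07],[0,0,0],-0.4]
    - [[0.01,0,0.11],[0,0,0],-0.4]
    - [[0.01,0,0.15],[0,0,0],-0.4]
    - [[0.01,0,0.186],[0,0,0],-0.4]

```text
time_s: 10.92
position: [0.4412, -0.302, 0.0516]
orientation: [-2.73, -1.551, 0.001]
force: [-0.8, -0.7, -0.0]
grip_width: 0.0264
gripper_force: 0.0
```

Call:
move_arm:
  targets:
    - [[0,0,0],[0,0,0],-0.4]
    - [[0.005,0,0],[0,0,0],-0.4]
    - [[0.01,0,0],[0,0,0],-0.4]
    - [[0.015,0,0],[0,0,0],-0.4]
    - [[0.02,0,0],[0,0,0],-0.4]

```text
time_s: 11.55
position: [0.4526, -0.2865, 0.0534]
orientation: [2.731, 1.55, 0.001]
force: [-0.5, 0.4, 0.6]
grip_width: 0.0259
gripper_force: 0.0
```

Call:
move_arm:
  targets:
    - [[0.004,0,0],[0,0,0],-0.4]
    - [[0.008,0,0],[0,0,0],-0.4]
    - [[0.012,0,0],[0,0,0],-0.4]
    - [[0.016,0,0],[0,0,0],-0.4]
    - [[0.02,0,0],[0,0,0],-0.4]

```text
time_s: 12.18
position: [0.4626, -0.2698, 0.0527]
orientation: [2.732, 1.549, 0.0]
force: [-2.1, -4.7, 3.6]
grip_width: 0.0264
gripper_force: 2.3
```

```bash
python3 -c "from h import *; st()"
```

```text
t 12.18 cut [-0.0225 -0.158 ] z 0.0527 toolx 0.0002 tz [ 0.001 -0.001 -1.   ] Fcut [ 0.64 -5.15  3.6 ] w 0.0264
```

Call:
move_arm:
  targets:
    - [[0.004,0,0],[0,0,0],-0.4]
    - [[0.008,0,0],[0,0,0],-0.4]
    - [[0.012,0,0],[0,0,0],-0.4]
    - [[0.016,0,0],[0,0,0],-0.4]
    - [[0.02,0,0],[0,0,0],-0.4]

```text
time_s: 12.8
position: [0.4728, -0.2523, 0.0527]
orientation: [2.732, 1.55, -0.0]
force: [-2.8, -4.4, 3.6]
grip_width: 0.026
gripper_force: 2.6
```

Call:
move_arm:
  targets:
    - [[0.004,0,0],[0,0,0],-0.4]
    - [[0.008,0,0],[0,0,0],-0.4]
    - [[0.012,0,0],[0,0,0],-0.4]
    - [[0.016,0,0],[0,0,0],-0.4]
    - [[0.02,0,0],[0,0,0],-0.4]

```text
time_s: 13.42
position: [0.483, -0.2351, 0.0527]
orientation: [2.732, 1.55, -0.0]
force: [-2.6, -4.5, 4.5]
grip_width: 0.0263
gripper_force: 2.6
```

Call:
move_arm:
  targets:
    - [[0.004,0,0],[0,0,0],-0.4]
    - [[0.008,0,0],[0,0,0],-0.4]
    - [[0.012,0,0],[0,0,0],-0.4]
    - [[0.016,0,0],[0,0,0],-0.4]
    - [[0.02,0,0],[0,0,0],-0.4]

```text
time_s: 14.05
position: [0.4931, -0.2179, 0.0527]
orientation: [2.732, 1.55, -0.0]
force: [-2.6, -3.8, 4.3]
grip_width: 0.0261
gripper_force: 2.7
```

Call:
move_arm:
  targets:
    - [[0.004,0,0],[0,0,0],-0.4]
    - [[0.008,0,0],[0,0,0],-0.4]
    - [[0.012,0,0],[0,0,0],-0.4]
    - [[0.016,0,0],[0,0,0],-0.4]
    - [[0.02,0,0],[0,0,0],-0.4]

```text
time_s: 14.68
position: [0.5033, -0.2007, 0.0527]
orientation: [-2.732, -1.551, 0.001]
force: [-2.5, -5.7, 5.1]
grip_width: 0.026
gripper_force: 2.7
```

```bash
python3 - <<'E'
from h import *
st(); cv2.imwrite("pics/t5.png",cv2.resize(viewer.read_camera("top")[100:280,195:395,::-1],(0,0),fx=3.3,fy=3.3,interpolation=cv2.INTER_CUBIC)); st()
E
```

```text
t 14.68 cut [-0.0232 -0.0778] z 0.0527 toolx 0.0006 tz [-0. -0. -1.] Fcut [ 0.73 -6.19  5.07] w 0.026
t 14.72 cut [-0.0232 -0.0773] z 0.0527 toolx 0.0006 tz [-0.  0. -1.] Fcut [-0.84 -3.93  2.07] w 0.026
```

View pics/t5.png

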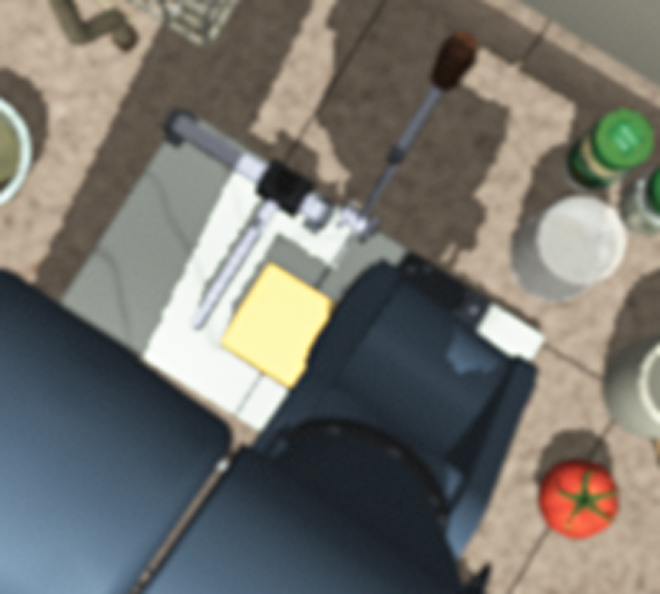

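The cheese is square to the plate with a gap of about 16 mm: cheese face (222,340)–(272,264), plate edge just left of it. I'll approach slowly.

Call:
move_arm:
  targets:
    - [[0.0025,0,0],[0,0,0],-0.4]
    - [[0.005,0,0],[0,0,0],-0.4]
    - [[0.0075,0,0],[0,0,0],-0.4]
    - [[0.01,0,0],[0,0,0],-0.4]
    - [[0.0115,0,0],[0,0,0],-0.4]

```text
time_s: 15.35
position: [0.5091, -0.1909, 0.0527]
orientation: [-2.732, -1.551, 0.001]
force: [-2.9, -4.4, 3.8]
grip_width: 0.0262
gripper_force: 2.8
```

Call:
move_arm:
  targets:
    - [[0.0005,0,0],[0,0,0],-0.4]
    - [[0.001,0,0],[0,0,0],-0.4]
    - [[0.0015,0,0],[0,0,0],-0.4]
    - [[0.002,0,0],[0,0,0],-0.4]
    - [[0.0025,0,0],[0,0,0],-0.4]

```text
time_s: 15.98
position: [0.5103, -0.1888, 0.0527]
orientation: [-2.732, -1.55, 0.001]
force: [-3.0, -4.8, 4.0]
grip_width: 0.0264
gripper_force: 2.8
```

```bash
python3 -c "from h import *; st()"
```

```text
t 15.97 cut [-0.0233 -0.064 ] z 0.0527 toolx 0.0006 tz [-0.001 -0.    -1.   ] Fcut [-0.13 -5.66  4.04] w 0.0264
```

Call:
move_arm:
  targets:
    - [[0.0004,0,0],[0,0,0],-0.4]
    - [[0.0008,0,0],[0,0,0],-0.4]
    - [[0.0012,0,0],[0,0,0],-0.4]
    - [[0.0016,0,0],[0,0,0],-0.4]
    - [[0.002,0,0],[0,0,0],-0.4]

```text
time_s: 16.6
position: [0.5113, -0.1871, 0.0527]
orientation: [-2.732, -1.55, 0.001]
force: [-2.6, -4.7, 5.3]
grip_width: 0.0261
gripper_force: 2.8
```

Call:
move_arm:
  targets:
    - [[0.0003,0,0],[0,0,0],-0.4]
    - [[0.0006,0,0],[0,0,0],-0.4]
    - [[0.0009,0,0],[0,0,0],-0.4]
    - [[0.0012,0,0],[0,0,0],-0.4]
    - [[0.0015,0,0],[0,0,0],-0.4]

```text
time_s: 17.23
position: [0.5121, -0.1858, 0.0527]
orientation: [-2.732, -1.551, 0.001]
force: [-3.0, -5.6, 3.4]
grip_width: 0.0262
gripper_force: 2.8
```

```bash
python3 -c "from h import *; st()"
```

```text
t 17.23 cut [-0.0232 -0.0605] z 0.0527 toolx 0.0006 tz [-0.001 -0.    -1.   ] Fcut [ 0.32 -6.28  3.36] w 0.0262
```

Call:
move_arm:
  targets:
    - [[0.0002,0,0],[0,0,0],-0.4]
    - [[0.0004,0,0],[0,0,0],-0.4]
    - [[0.0006,0,0],[0,0,0],-0.4]
    - [[0.0008,0,0],[0,0,0],-0.4]
    - [[0.001,0,0],[0,0,0],-0.4]

```text
time_s: 17.85
position: [0.5126, -0.185, 0.0527]
orientation: [-2.732, -1.55, 0.001]
force: [-2.7, -4.7, 3.7]
grip_width: 0.0261
gripper_force: 2.8
```

Call:
move_arm:
  targets:
    - [[0.0002,0,0],[0,0,0],-0.4]
    - [[0.0004,0,0],[0,0,0],-0.4]
    - [[0.0006,0,0],[0,0,0],-0.4]
    - [[0.0008,0,0],[0,0,0],-0.4]
    - [[0.001,0,0],[0,0,0],-0.4]

```text
time_s: 18.48
position: [0.5127, -0.1847, 0.0527]
orientation: [2.732, 1.551, -0.002]
force: [-5.3, -7.1, 4.1]
grip_width: 0.026
gripper_force: 4.5
```

```bash
python3 -c "from h import *; st()"
```

```text
t 18.48 cut [-0.0232 -0.0593] z 0.0527 toolx 0.001 tz [-0.001 -0.001 -1.   ] Fcut [-0.86 -8.84  4.1 ] w 0.026
```

Contact came exactly where predicted (-0.0593), with a total force of 9 N. A slight nudge will seat it flat, then I'll back off.

Call:
move_arm:
  targets:
    - [[0.0002,0,0],[0,0,0],-0.4]
    - [[0.0004,0,0],[0,0,0],-0.4]
    - [[0.0004,0,0],[0,0,0],-0.4]
    - [[0.0004,0,0],[0,0,0],-0.4]
    - [[0.0004,0,0],[0,0,0],-0.4]

```text
time_s: 19.1
position: [0.5128, -0.1847, 0.0527]
orientation: [2.732, 1.551, -0.003]
force: [-5.5, -8.4, 4.8]
grip_width: 0.0264
gripper_force: 5.0
```

Call:
move_arm:
  targets:
    - [[-0.002,0,0],[0,0,0],-0.4]
    - [[-0.008,0,0],[0,0,0],-0.4]
    - [[-0.02,0,0],[0,0,0],-0.4]
    - [[-0.03,0,0],[0,0,0],-0.4]
    - [[-0.03,0,-0.04],[0,0,0],-0.4]

```text
time_s: 19.73
position: [0.4958, -0.2093, 0.0904]
orientation: [-2.728, -1.545, 0.005]
force: [1.1, 0.0, 0.2]
grip_width: 0.0259
gripper_force: 0.0
```

Call:
move_arm:
  targets:
    - [[-0.01,0,-0.05],[0,0,0],-0.4]
    - [[-0.05,0,-0.1],[0,0,0],-0.4]
    - [[-0.1,0,-0.14],[0,0,0],-0.4]
    - [[-0.15,0,-0.14],[0,0,0],-0.4]
    - [[-0.2,0,-0.14],[0,0,0],-0.4]

```text
time_s: 20.35
position: [0.3944, -0.383, 0.2336]
orientation: [2.731, 1.549, 0.001]
force: [0.8, -0.5, -0.3]
grip_width: 0.0262
gripper_force: 0.0
```

```bash
python3 - <<'E'
from h import *
st(); a=viewer.read_camera("top")[130:250,205:345,::-1]; b=viewer.read_camera("scene")[170:270,170:360,::-1]
a=cv2.resize(a,(560,480),interpolation=cv2.INTER_CUBIC); cv2.imwrite("pics/t6.png",a)
cv2.imwrite("pics/s6.png",cv2.resize(b,(760,400),interpolation=cv2.INTER_CUBIC)); st()
E
```

```text
t 20.35 cut [-0.0231 -0.2901] z 0.2336 toolx -0.0002 tz [ 0.001 -0.002 -1.   ] Fcut [ 0.93 -0.03 -0.33] w 0.0262
t 20.45 cut [-0.0225 -0.2934] z 0.2329 toolx -0.0056 tz [ 0.001 -0.003 -1.   ] Fcut [0.05 0.43 0.23] w 0.0263
```

View pics/t6.png

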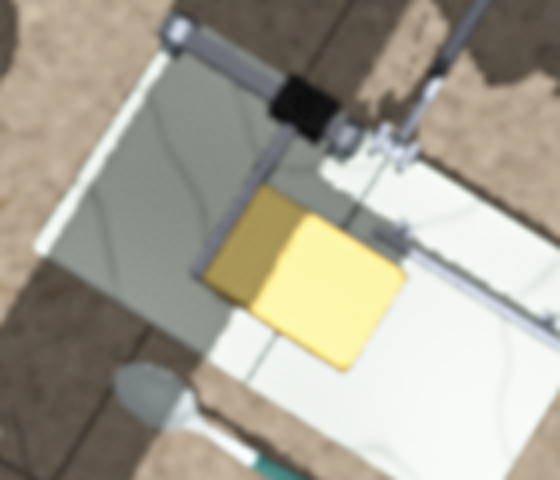

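View pics/s6.png

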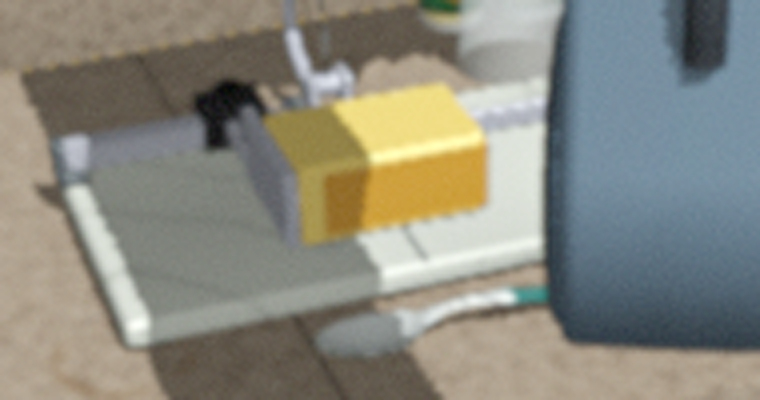

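Both views show the cheese's cut face lying flat along the plate, (203,275)–(265,187) in the top crop. The plate is still at the first notch and the robot is clear.

```bash
python3 -c "
from cell import order
print(order.hand_in())"
```

```text
the job is handed in; nothing more can be done
None
```

I handed the job in at about 20.5 s: the stop plate is clicked into the first notch, the cheese's cut face looks flat against it in both final views, and the robot is touching nothing.

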